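# Locate a block in the corner of a drilling jig and hold it for clamping

### The job

Swing the jig's hinged end stop fully upright. Then load the machined block onto the jig's base plate, flat and with its long side along the low rail, and press it firmly into the corner so that it touches the rail and the end stop at the same time. Finish while still holding it pressed there with the fingers, and leave the other things on the table where they lie.

Things in the scene. Friction and masses are not known exactly. Their poses are not given: they have to be found in the camera images.
- block: machined aluminium block with bores in its top, 40 (its x) x 60 (its y) x 25 mm (z), about 0.13 kg, loose, lying flat on the table to the right of the jig. Origin: centre of its underside; z up.
- jig: locating jig fixed to the table: aluminium plate 140 (x) x 200 (y) x 12 mm, its x roughly away from the robot; low rail on the far (+x) side of the seat, hinged stop at its left (+y) end. Origin: centre of the underside. Bolt heads 3 mm high near the corners; hinge ears 28 mm high beside the stop (x -50 to -38 and 31 to 43, y 46 to 66 mm); backing block y 60 to 77 mm, 40 mm high.
- rail: the jig's fixed low steel rail, 16 x 115 x 8 mm, along the jig's y from y = -70 to 45 mm; its inner face (towards -x) is at x = 30 mm, its top 20 mm above the jig's underside, so that fingers holding the upper part of the block pass above it. Same origin and axes as the jig.
- stop_flap (a joint): hinge of the end stop: 0 = upright against its backing block (it goes no farther), positive = leaning inwards over the base plate, rad, up to 1.2. Stiff: it stays where it is left; about 2 to 3 N at its upper edge turns it. Starts leaning 0.5 to 0.85.
- stop_plate: the end stop, a steel plate 62 (along the jig's x) x 8 x 40 mm on the hinge. Origin on the hinge axis; z points along the plate to its free edge (37 mm from the axis); the face that the block touches is at its y = -4 mm. Upright, that face is at the jig's y = 50 mm and the plate reaches 55 mm above the jig's underside.
- corner (a point): corner point of the seat on the jig's plate top, where the planes of the rail's inner face and the upright stop's inner face meet; axes as the jig's. The block belongs at -x and -y of it: pressed home, the block's origin is at x = -20, y = -30, z = 0 mm in this frame. Friction on plate and rail takes part of a sideways push.
- stop_edge (a point): middle of the free edge of the end stop, on its inner face; moves with the stop.
- stop_axis (a point): hinge axis of the end stop, at the jig's x = -4, y = 54, z = 18 mm; the axis runs along the jig's x, fixed in the jig.
- bracket: printed angle bracket 40 x 60 x 35 mm, a bystander; origin centre of underside
- bearing: ball bearing 42 mm across, 12 mm high, lying flat, a bystander
- hex_keys: folding hex key set 95 x 75 x 20 mm, a bystander
- spanner: combination spanner 160 mm long, a bystander at the left
Mind the look-alikes: they are no part of the job. What is shaped like the block but yellow is not meant.

How it is judged:
By the outcome, as a careful person would: the job done as asked, in the order asked, and still so for the second after the job is handed in, while the arm keeps its last pose, push and grip.
It also fails if it takes over 64 s, if anything falls off the work surface, if the arm or the gripper's body presses on something with over 40 N, if the wrist force passes 120 N, or if a joint passes its speed limit or range.

### The arm

A 7-joint arm with a two-finger parallel gripper is mounted at the origin on a cart in front of the work surface, level with it; the furniture and walls round the work are solid. World frame = base frame: x ahead of the robot, y to its left, z up, the work surface at z = 0. Lengths are in m, angles in rad, forces in N, time in s.
With the tool pointing down it reaches from about 0.4 to 0.85 m from the base axis. Payload 4.5 kg.
Tool frame: the origin (TCP) lies midway between the tips of the shut fingers; the grasp point (between the pads) lies r.grip_point_offset behind it (r.grip_point_offset is the distance from the TCP to the grasp point, in m); z points along the fingers, y is the line along which they close (so a half turn about z gives the same grasp; the last joint's range is limited). The gripper opens to 88 mm and grips with 3 to 60 N. Pads are 18 mm wide; open, the fingers measure 123 mm over their backs; the gripper's body (75 mm by 187 mm) begins 45 mm behind the grasp point.
Start: joints at [1.283, 0.689, -0.195, 1.565, 0.157, 0.902, -0.215], TCP at [0.198, -0.593, 0.204] pointing down, gripper open.
Joint ranges: [-3.01, 3.01], [-0.46, 2.08], [-1.47, 1.51], [0.13, 2.56], [-1, 4.14], [0.04, 2.09], [-2.66, 2.66]. Speed limits (rad/s): [2.57, 2.57, 3.14, 3.14, 3.14, 3.14, 3.14].

### API

Orientations are given as a unit quaternion [x, y, z, w].
In Python, from plant import r gives the robot as it stands.
- The arm moves only by the shell command python3 -m jog 'ROWS' [FORCE]. ROWS is JSON, a list of rows, each an object of numbers: "wx", "wy", "wz": the turn, a rotation vector about the world's x, y, z as a fraction of full scale; "dx", "dy", "dz": the shift along the world's x, y, z as a fraction of full scale; "hand": the closure, from 0 (fully open) to 1 (shut). In form: [{"wx": .., "wy": .., "wz": .., "dx": .., "dy": .., "dz": .., "hand": ..}, ...]. A call has 1 to 5 rows; each row shifts and turns the commanded pose from where the row before left it; what a row does not reach is not made up. Full scale, the value 1, is 0.25 m for a shift and 2 rad for a turn. A row lasts 1/12 s, in which the tool goes at most 41.7 mm and 7.16 degrees, less where a joint would pass 70% of its speed; a pose out of reach is approached as far as the arm can. A call with a number of a shift or a turn outside -1 to 1 is refused whole. A call with a gripper value outside its range is refused whole. The fingers move at their own pace and stop on an object; FORCE is the grip in N (left out, the last holds). Time passes only in rows, so rows that do not move let the fingers close. It gives the time, the measured TCP pose, the force, the opening and the grip force at its end, in the units of the state.
- r.get_state(): the state, without advancing time (a new reading comes with each control period).
- r.snapshot(name): name is "scene" or "top"; returns the picture (480x640x3 uint8, red, green, blue); there is no depth.
- r.camera_info(name): a dict with "mtx" (3x3 intrinsics, pixels), "k1" (the pictures are not rectified: a ray, as slopes to the right and down, at radius r is drawn at 1 + k1 r^2 times it, then the intrinsics apply), "R" (3x3) and "t" (3): a world point X has camera coordinates R X + t. Camera axes: x right, y down, z forward; pixel columns grow to the right and rows downward; lengths in m; the calibration is good to about 2 mm. A picture is of the moment at which its call begins. camera_info takes no time and is no camera call.
- r.finish_job(): hands the job in; it is judged then, once.
Trained networks look in the newest picture that a camera, given by its name, has taken for a name from the list of things; names that differ only in an ending like _2 or _b are one class to them, and where a whole thing is asked for, a point or a joint stands for the part that bears it (a point fixed in the world has none). Each returns a list of dicts, best first, with "p" (0 to 1); they miss things now and then, are a little off and sometimes report something else, mostly with a low value. They report only what shows in the picture. A call takes as long as a camera call. They do not tell look-alikes from the thing itself.
- r.search_frame(camera, query): "bbox" ([left, top, right, bottom] in pixels, round what is visible of it).
- r.masks_of(camera, query): "region" (480x640 bool, what is visible of it) and "bbox" ([left, top, right, bottom] in pixels, round what is visible of it).
The state is a dict: "clock": time; "q": joint angles; "qd": joint speeds; "joint_torque": joint torques, N m; "tool_pos": TCP position; "eef_rot": TCP orientation; "contact_force": force on the tool from outside, world axes, zero at the start; "moment": the same for the moment, N m; "opening": opening from 0.0 (shut) to 1.0 (fully open); "finger_force": force on a finger pad.
Only numpy, scipy, OpenCV 4.12 (cv2) and the standard library are available. Lean on these libraries where they do the work, as an engineer would, in place of code of your own. Each camera call takes 0.05 s, during which the arm holds its last target. There are 200 camera calls.

## Working session

There is one attempt and no reset: what is moved stays moved. The work goes in short steps, Python scripts to look and compute and a shell command to move; the robot and the scene stay as the last step left them, time stands still between calls to the robot, and variables do not carry over. Pictures are saved under pics/ and viewed, at most 10 in all, crops included, and the job is handed in when it is done.

```bash
mkdir -p pics; ls
python3 - <<'E'
from plant import r
import cv2,numpy as np
print(r.get_state(), r.grip_point_offset)
for c in ("scene","top"):
    im=r.snapshot(c); cv2.imwrite(f"pics/{c}0.png",im[:,:,::-1])
    print(c,r.camera_info(c))
    for q in("block","jig","rail","stop_plate"):
        print(q,[(d["bbox"],round(d["p"],2)) for d in r.search_frame(c,q)])
E
```

```text
pics
{'clock': 0.0, 'q': array([ 1.28279898,  0.69001174, -0.19453548,  1.56633605,  0.15731848,
        0.90254023, -0.2150898 ]), 'qd': array([ 0.00144975, -0.00017501,  0.00030568, -0.0003497 ,  0.00096121,
       -0.00026935, -0.0001648 ]), 'joint_torque': array([ 4.13366270e-04, -5.27563512e+01, -1.26718361e+00, -1.53431332e+01,
       -5.27031580e-02,  6.52955277e-03,  1.64067160e-04]), 'tool_pos': array([ 0.19739738, -0.59225864,  0.20319548]), 'eef_rot': array([ 9.87073515e-01,  1.60265326e-01, -2.21545854e-04, -9.23596540e-04]), 'contact_force': array([ 0.29033339,  0.16880227, -0.06876374]), 'moment': array([-0.03539546, -0.00671849,  0.00831489]), 'finger_force': 0.0, 'opening': 1.000253435471935} 0.0187
scene {'mtx': array([[508.98862981,   0.        , 306.2865895 ],
       [  0.        , 508.98862981, 241.94612634],
       [  0.        ,   0.        ,   1.        ]]), 'k1': -0.13263586357802964, 'R': array([[-0.53505666, -0.84462691,  0.01788141],
       [-0.65911129,  0.4041082 , -0.63424669],
       [ 0.5284758 , -0.35114376, -0.77292392]]), 't': array([0.26792896, 0.4
[... 273 characters left out ...]
01,   0.        , 313.72083121],
       [  0.        , 526.76703101, 243.44664456],
       [  0.        ,   0.        ,   1.        ]]), 'k1': 0.05055079171243284, 'R': array([[-0.0039747 , -0.99979812,  0.01969556],
       [-0.99696098,  0.00242952, -0.07786465],
       [ 0.07780108, -0.01994519, -0.99676937]]), 't': array([-0.05060278,  0.56098263,  1.37487146])}
block [([312.3, 228.1, 336.8, 252.9], 0.58), ([337.8, 266.3, 367.4, 289.9], 0.53)]
jig [([194.7, 231.0, 271.0, 289.8], 0.77), ([425.2, 192.1, 445.4, 213.5], 0.7)]
rail [([212.8, 240.1, 254.2, 248.4], 0.79)]
stop_plate [([206.9, 251.5, 218.5, 273.1], 0.73), ([425.6, 193.9, 447.0, 213.1], 0.52), ([193.2, 229.2, 270.4, 291.5], 0.17)]
```

View pics/scene0.png

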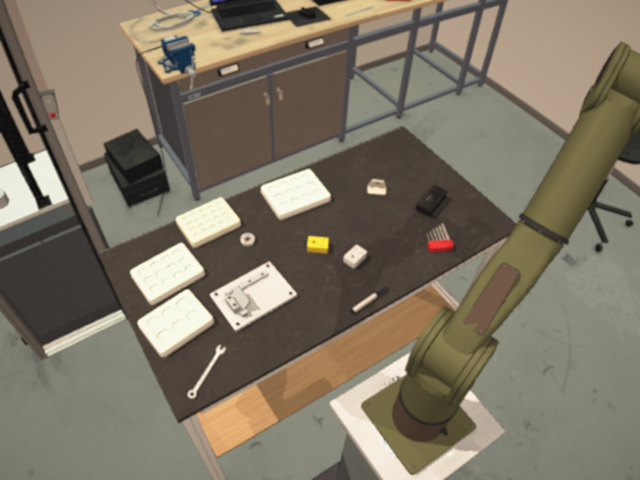

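View pics/top0.png

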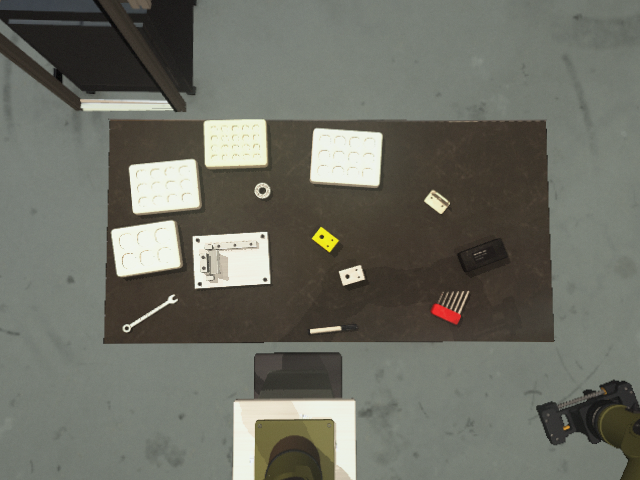

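The real block is the whitish one at top (352,275) and scene (354,256). The yellow look-alike is at top (325,239). The jig is at top (232,260), with its stop leaning inwards at the left end of the picture. Next I fit poses to the masks from both views.

```bash
cat > h.py <<'E'
from plant import r
import cv2,numpy as np
from scipy.optimize import minimize
C={c:r.camera_info(c) for c in("scene","top")}
def proj(c,X):
    k=C[c];X=np.atleast_2d(X);p=X@k["R"].T+k["t"];s=p[:,:2]/p[:,2:]
    s=s*(1+k["k1"]*(s**2).sum(1,keepdims=True))
    return s@k["mtx"][:2,:2].T+k["mtx"][:2,2]
def ray(c,uv):
    k=C[c];d=(np.array(uv)-k["mtx"][:2,2])/k["mtx"][0,0];s=d.copy()
    for _ in range(20): s=d/(1+k["k1"]*(s@s))
    return -k["R"].T@k["t"], k["R"].T@np.r_[s,1]
def tri(uvs):
    A=0;b=0
    for c,uv in uvs.items():
        o,d=ray(c,uv);d/=np.linalg.norm(d);P=np.eye(3)-np.outer(d,d);A=A+P;b=b+P@o
    return np.linalg.solve(A,b)
def box(x0,x1,y0,y1,z0,z1): return np.array([[x,y,z] for x in(x0,x1) for y in(y0,y1) for z in(z0,z1)])
def Rz(a): c,s=np.cos(a),np.sin(a); return np.array([[c,-s,0],[s,c,0],[0,0,1]])
def place(P,x,y,a,z=0): return P@Rz(a).T+[x,y,z]
def hullmask(uv,S=4,bb=None):
    m=np.zeros((480*S//1,640*S),np.uint8)
    h=cv2.convexHull(((uv+.5)*S*16-8).astype(np.int32))
    cv2.fillConvexPoly(m,h,255,shift=4)
    return cv2.resize(m,(640,480),interpolation=cv2.INTER_AREA)/255.
def fit(P3,masks,x0,steps):
    # P3(params)->points ; masks {cam:bool}
    def cost(v): return sum(np.abs(hullmask(proj(c,P3(v)))-m).sum()/m.sum() for c,m in masks.items())
    s=np.vstack([x0]+[np.array(x0)+np.eye(len(x0))[i]*steps[i] for i in range(len(x0))])
    o=minimize(cost,x0,method="Nelder-Mead",options=dict(initial_simplex=s,xatol=1e-4,fatol=1e-4,maxiter=150))
    return o.x,o.fun
def mask(c,q,near,tol=15):
    for d in r.masks_of(c,q):
        b=d["bbox"]
        if np.hypot((b[0]+b[2])/2-near[0],(b[1]+b[3])/2-near[1])<tol: return d["region"].astype(float)
E
cat > m.py <<'E'
from h import *
near={"block":{"scene":(354,256),"top":(352,275)},"jig":{"scene":(254,295),"top":(232,260)},"rail":{"scene":(251,279),"top":(233,244)},"stop_plate":{"scene":(243,297),"top":(213,262)}}
M={}
for c in("scene","top"):
    r.snapshot(c)
    for q in near:
        m=mask(c,q,near[q][c])
        if m is None: print("miss",c,q); continue
        M[q,c]=m
np.savez("masks.npz",**{f"{q}|{c}":m for (q,c),m in M.items()})
g=lambda q:{c:M[q,c] for c in("scene","top") if (q,c) in M}
def cen(m): v,u=np.nonzero(m); return np.array([u.mean(),v.mean()])
for q in near: print(q,"tri centroid",tri({c:cen(m) for c,m in g(q).items()}).round(4))
B=box(-.02,.02,-.03,.03,0,.025)
t=tri({c:cen(m) for c,m in g("block").items()})
for a in(-.3,.3,1.2,1.9): print("block",*fit(lambda v:place(B,*v),g("block"),[t[0],t[1],a],[.005,.005,.2]))
print("block+z",*fit(lambda v:place(B,*v),g("block"),[t[0],t[1],a,0.003],[.005,.005,.2,.005]))
J=box(-.07,.07,-.1,.1,0,.012)
t=tri({c:cen(m) for c,m in g("jig").items()})
jf,e=fit(lambda v:place(J,*v),g("jig"),[t[0],t[1],0],[.005,.005,.1]);print("jig",jf,e)
print("jig+z",*fit(lambda v:place(J,*v),g("jig"),[t[0],t[1],0,.003],[.005,.005,.1,.004]))
Rl=box(.03,.046,-.07,.045,.012,.02)
print("rail",*fit(lambda v:place(Rl,*v),g("rail"),jf,[.005,.005,.05]))
for c in("scene","top"): print(c,"rail fit",*fit(lambda v:place(Rl,*v),{c:M["rail",c]},jf,[.005,.005,.05]))
S=box(-.031,.031,-.004,.004,0,.037)
def sp(th):
    c,s=np.cos(th),np.sin(th); return S@np.array([[1,0,0],[0,c,-s],[0,s,c]]).T+[-.004,.054,.018]
print("stop",*fit(lambda v:place(sp(v[0]),*jf),g("stop_plate"),[.65],[.1]))
for c in("scene","top"):
    u0,v0=np.int32(near["jig"][c])-[50,40];
E
python3 m.py
python3 - <<'E'
import cv2,numpy as np
o=[]
for c,(u,v) in {"scene":(205,225),"top":(190,225)}.items():
    im=cv2.imread(f"pics/{c}0.png")[v:v+120,u:u+180]
    o.append(cv2.resize(im,None,fx=2.2*2,fy=2.2*2,interpolation=cv2.INTER_CUBIC)[:,:])
o=np.vstack(o); o=cv2.resize(o,None,fx=.56,fy=.56); print(o.shape); cv2.imwrite("pics/crop.png",o)
E
```

```text
block tri centroid [ 0.4759 -0.1533  0.0137]
jig tri centroid [ 5.190e-01  1.686e-01 -3.000e-04]
rail tri centroid [0.5507 0.1568 0.0354]
stop_plate tri centroid [0.5113 0.2073 0.0305]
block [ 0.47691268 -0.15280346  0.33183495] 0.260577750340516
block [ 0.47669784 -0.1523143   0.3188831 ] 0.2653713339408727
block [ 0.47702985 -0.15256094  0.31737364] 0.26230139832044763
block [ 0.47662669 -0.15274891  3.46556399] 0.2575822872877287
block+z [ 4.76903031e-01 -1.52534722e-01  3.45229062e+00  3.22455506e-04] 0.25924616123310895
jig [0.51853157 0.16707976 0.05622465] 0.07549379579734572
jig+z [ 0.51959181  0.16630117  0.05571694 -0.00371866] 0.06714592256054432
rail [0.51883876 0.16697034 0.08860759] 1.2238835423875432
scene rail fit [0.51811208 0.16646219 0.05992974] 0.8986447520184545
top rail fit [0.5190931  0.1692242  0.07563659] 0.2967830882352941
stop [0.79375] 0.24262617682452042
(591, 444, 3)
```

View pics/crop.png

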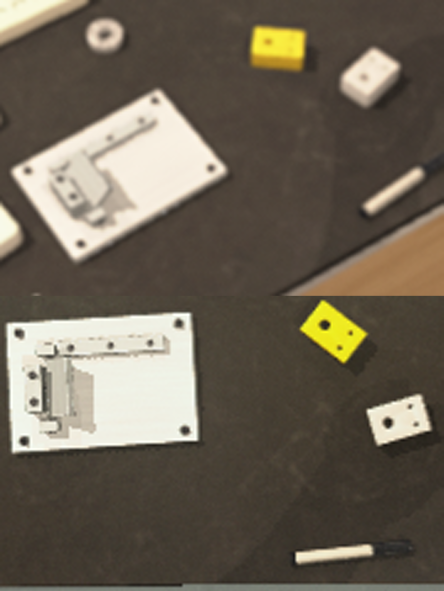

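The jig is at about (0.519, 0.167) with yaw 0.056. The stop leans about 0.79 rad. The block is at (0.477, -0.153) with yaw 0.32. First I travel towards the jig while turning the closing line along the jig's x, with the fingers shut.

```bash
python3 -m jog '[{"dx":0.12,"dy":0.1,"wz":0.059,"hand":1},{"dx":0.12,"dy":0.1,"wz":0.059,"hand":1},{"dx":0.12,"dy":0.1,"wz":0.059,"hand":1},{"dx":0.12,"dy":0.1,"wz":0.059,"hand":1},{"dx":0.12,"dy":0.1,"wz":0.059,"hand":1}]' 20
python3 -m jog '[{"dx":0.12,"dy":0.1,"wz":0.059,"hand":1},{"dx":0.12,"dy":0.1,"wz":0.059,"hand":1},{"dx":0.12,"dy":0.1,"wz":0.059,"hand":1},{"dy":0.16,"wz":0.059,"hand":1},{"dy":0.16,"wz":0.059,"hand":1}]'
```

```text
invalid input
invalid input
```

```bash
python3 -m jog '[{"wx":0,"wy":0,"wz":0.059,"dx":0.12,"dy":0.1,"dz":0,"hand":1},{"wx":0,"wy":0,"wz":0.059,"dx":0.12,"dy":0.1,"dz":0,"hand":1},{"wx":0,"wy":0,"wz":0.059,"dx":0.12,"dy":0.1,"dz":0,"hand":1},{"wx":0,"wy":0,"wz":0.059,"dx":0.12,"dy":0.1,"dz":0,"hand":1},{"wx":0,"wy":0,"wz":0.059,"dx":0.12,"dy":0.1,"dz":0,"hand":1}]' 20
```

```text
clock: 1.42
tool_pos: [0.3489, -0.4668, 0.2043]
eef_rot: [0.897, 0.443, 0.0, 0.0]
contact_force: [0.4, -0.8, -0.4]
opening: 0.643
finger_force: 0.0
```

```bash
python3 -m jog '[{"wx":0,"wy":0,"wz":0.059,"dx":0.12,"dy":0.1,"dz":0,"hand":1},{"wx":0,"wy":0,"wz":0.059,"dx":0.12,"dy":0.1,"dz":0,"hand":1},{"wx":0,"wy":0,"wz":0.059,"dx":0.12,"dy":0.1,"dz":0,"hand":1},{"wx":0,"wy":0,"wz":0.059,"dx":0.03,"dy":0.15,"dz":0,"hand":1},{"wx":0,"wy":0,"wz":0.059,"dx":0.03,"dy":0.15,"dz":0,"hand":1}]'
python3 -m jog '[{"wx":0,"wy":0,"wz":0.059,"dx":0.03,"dy":0.15,"dz":0,"hand":1},{"wx":0,"wy":0,"wz":0,"dx":0.03,"dy":0.15,"dz":0,"hand":1},{"wx":0,"wy":0,"wz":0,"dx":0.03,"dy":0.15,"dz":0,"hand":1},{"wx":0,"wy":0,"wz":0,"dx":0.03,"dy":0.15,"dz":0,"hand":1},{"wx":0,"wy":0,"wz":0,"dx":0.03,"dy":0.15,"dz":0,"hand":1}]'
python3 -m jog '[{"wx":0,"wy":0,"wz":0,"dx":0.02,"dy":0.15,"dz":0,"hand":1},{"wx":0,"wy":0,"wz":0,"dx":0.02,"dy":0.15,"dz":0,"hand":1},{"wx":0,"wy":0,"wz":0,"dx":0.02,"dy":0.15,"dz":0,"hand":1},{"wx":0,"wy":0,"wz":0,"dx":0.02,"dy":0.15,"dz":0,"hand":1},{"wx":0,"wy":0,"wz":0,"dx":0.02,"dy":0.15,"dz":0,"hand":1}]'
```

```text
clock: 1.83
tool_pos: [0.4545, -0.3164, 0.204]
eef_rot: [0.729, 0.684, 0.001, 0.001]
contact_force: [1.3, -0.1, -0.8]
opening: 0.266
finger_force: 0.0
clock: 2.25
tool_pos: [0.4904, -0.1289, 0.2043]
eef_rot: [0.69, 0.724, 0.0, 0.0]
contact_force: [0.3, 0.2, 0.9]
opening: 0.005
finger_force: 0.0
clock: 2.67
tool_pos: [0.5154, 0.0588, 0.2042]
eef_rot: [0.69, 0.724, 0.0, 0.0]
contact_force: [0.2, -0.2, 0.3]
opening: 0.004
finger_force: 0.0
```

```bash
python3 -m jog '[{"wx":0,"wy":0,"wz":0.004,"dx":0,"dy":0.146,"dz":0,"hand":1},{"wx":0,"wy":0,"wz":0,"dx":0,"dy":0.146,"dz":0,"hand":1},{"wx":0,"wy":0,"wz":0,"dx":0,"dy":0.146,"dz":0,"hand":1},{"wx":0,"wy":0,"wz":0,"dx":0,"dy":0,"dz":-0.14,"hand":1},{"wx":0,"wy":0,"wz":0,"dx":0,"dy":0,"dz":-0.14,"hand":1}]'
python3 -m jog '[{"wx":0,"wy":0,"wz":0,"dx":0,"dy":0,"dz":-0.14,"hand":1},{"wx":0,"wy":0,"wz":0,"dx":0,"dy":0,"dz":-0.12,"hand":1},{"wx":0,"wy":0,"wz":0,"dx":0,"dy":0,"dz":-0.1,"hand":1},{"wx":0,"wy":0,"wz":0,"dx":0,"dy":0,"dz":-0.04,"hand":1},{"wx":0,"wy":0,"wz":0,"dx":0,"dy":0,"dz":0,"hand":1}]'
python3 -m jog '[{"wx":0,"wy":0,"wz":0,"dx":0,"dy":0.02,"dz":0,"hand":1},{"wx":0,"wy":0,"wz":0,"dx":-0.001,"dy":0.02,"dz":0,"hand":1},{"wx":0,"wy":0,"wz":0,"dx":-0.001,"dy":0.02,"dz":0,"hand":1},{"wx":0,"wy":0,"wz":0,"dx":-0.001,"dy":0.01,"dz":0,"hand":1},{"wx":0,"wy":0,"wz":0,"dx":0,"dy":0.01,"dz":0,"hand":1}]'
```

```text
clock: 3.08
tool_pos: [0.5169, 0.1713, 0.1352]
eef_rot: [0.685, 0.729, 0.004, 0.001]
contact_force: [0.2, -1.2, -1.0]
opening: 0.005
finger_force: 0.0
clock: 3.5
tool_pos: [0.5139, 0.1661, 0.0321]
eef_rot: [0.687, 0.727, -0.002, -0.001]
contact_force: [-1.2, 0.5, 0.3]
opening: 0.006
finger_force: 0.0
clock: 3.92
tool_pos: [0.515, 0.1876, 0.0351]
eef_rot: [0.686, 0.727, 0.001, 0.0]
contact_force: [-0.0, 0.4, -0.1]
opening: 0.005
finger_force: 0.0
```

```bash
python3 -m jog '[{"wx":0,"wy":0,"wz":0,"dx":0,"dy":0.012,"dz":0,"hand":1},{"wx":0,"wy":0,"wz":0,"dx":-0.001,"dy":0.012,"dz":0,"hand":1},{"wx":0,"wy":0,"wz":0,"dx":-0.001,"dy":0.012,"dz":0,"hand":1},{"wx":0,"wy":0,"wz":0,"dx":-0.001,"dy":0.0,"dz":0,"hand":1}]'
python3 -m jog '[{"wx":0,"wy":0,"wz":0,"dx":0,"dy":0.012,"dz":0,"hand":1},{"wx":0,"wy":0,"wz":0,"dx":0,"dy":0.012,"dz":0,"hand":1},{"wx":0,"wy":0,"wz":0,"dx":-0.001,"dy":0.0,"dz":0,"hand":1}]'
```

```text
clock: 4.25
tool_pos: [0.5137, 0.1966, 0.0341]
eef_rot: [0.686, 0.727, 0.0, -0.0]
contact_force: [0.4, -0.1, 0.2]
opening: 0.003
finger_force: 0.0
clock: 4.5
tool_pos: [0.5135, 0.2025, 0.0341]
eef_rot: [0.686, 0.727, 0.0, -0.0]
contact_force: [0.4, 0.2, -0.2]
opening: 0.004
finger_force: 0.0
```

```bash
cat > crop.py <<'E'
import sys
from h import *
n=sys.argv[1]; o=[]
for c,(u,v) in {"scene":(205,235),"top":(185,205)}.items():
    im=r.snapshot(c)[v:v+100,u:u+120,::-1]
    o.append(cv2.resize(im,None,fx=3.3,fy=3.3,interpolation=cv2.INTER_CUBIC))
cv2.imwrite(f"pics/{n}.png",np.hstack(o))
E
python3 crop.py c1
```

```text
(no output)
```

View pics/c1.png

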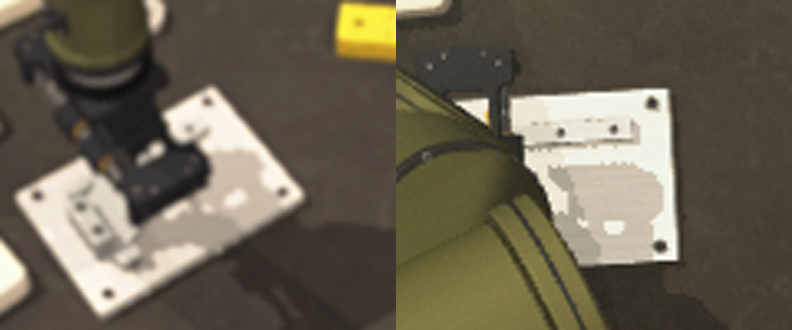

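Scene shows the gripper over the plate with the stop hidden behind it, at about (130,200) in the left half, so touch has to decide. I keep pushing in small steps and watch the force.

```bash
for i in 1; do
python3 -m jog '[{"wx":0,"wy":0,"wz":0,"dx":0,"dy":0.012,"dz":0,"hand":1}]' | grep -E "pos|force"
python3 -m jog '[{"wx":0,"wy":0,"wz":0,"dx":0,"dy":0.012,"dz":0,"hand":1}]'| grep -E "pos|force"
python3 -m jog '[{"wx":0,"wy":0,"wz":0,"dx":0,"dy":0.012,"dz":0,"hand":1}]'| grep -E "pos|force"; done
```

```text
tool_pos: [0.5134, 0.2036, 0.0339]
contact_force: [-0.4, -0.3, -0.2]
finger_force: 0.0
tool_pos: [0.5135, 0.2074, 0.034]
contact_force: [0.5, -0.2, 0.4]
finger_force: 0.0
tool_pos: [0.5135, 0.2109, 0.0341]
contact_force: [1.4, -0.1, 0.2]
finger_force: 0.0
```

Run:
```python
from h import *
s=r.get_state();print(s["tool_pos"],s["contact_force"],s["moment"])
J=(.5188,.1668,.056)
pts=np.vstack([s["tool_pos"],s["tool_pos"]+[0,0,.064],place(box(-.035,.027,.05,.058,.018,.055),*J)])
im=r.snapshot("scene")[235:335,205:325,::-1]
im=cv2.resize(im,None,fx=5,fy=5,interpolation=cv2.INTER_CUBIC)
for i,p in enumerate(proj("scene",pts)):
    q=tuple(int(x) for x in (p-[205,235]+.5)*5); cv2.circle(im,q,4,[(0,0,255),(255,0,255)][i] if i<2 else (0,255,0),-1)
cv2.imwrite("pics/c2.png",im)
for q in ("stop_plate","stop_edge"): print([(d["bbox"],d["p"]) for d in r.search_frame("scene",q)])
```

```text
[0.51345449 0.2108792  0.03405056] [ 1.35115    -0.14911331  0.22781168] [-0.06668693 -0.11072292  0.02634931]
[]
[([231.2, 289.2, 250.4, 312.0], 0.61)]
```

View pics/c2.png

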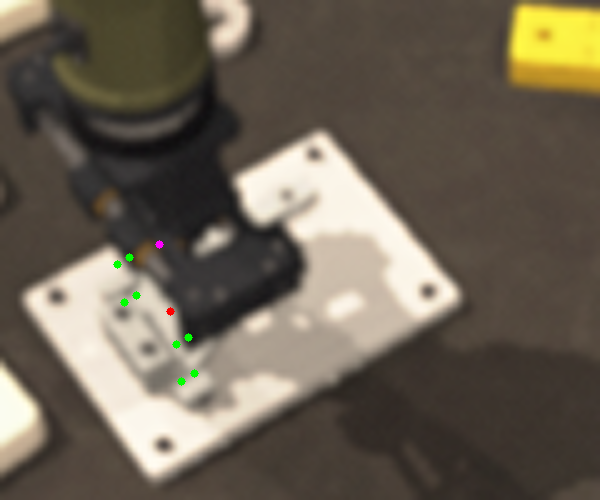

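The light strip at (145–200, 260–340) looks like the stop's outer side, nearly upright, with the fingers hidden behind it. I go on until the force rises.

```bash
python3 -m jog '[{"wx":0,"wy":0,"wz":0,"dx":0,"dy":0.01,"dz":0,"hand":1}]' | grep -E "pos|contact"
python3 -m jog '[{"wx":0,"wy":0,"wz":0,"dx":0,"dy":0.01,"dz":0,"hand":1}]'| grep -E "pos|contact"
python3 -m jog '[{"wx":0,"wy":0,"wz":0,"dx":0,"dy":0.01,"dz":0,"hand":1}]'| grep -E "pos|contact"
```

```text
tool_pos: [0.5134, 0.2123, 0.034]
contact_force: [-0.5, -0.1, 0.0]
tool_pos: [0.5135, 0.2154, 0.034]
contact_force: [-0.6, 0.1, -0.6]
tool_pos: [0.5135, 0.2183, 0.034]
contact_force: [-0.2, -1.0, -0.0]
```

Run:
```python
from h import *
from scipy.spatial.transform import Rotation as Ro
s=r.get_state();T=s["tool_pos"];Rt=Ro.from_quat(s["eef_rot"]).as_matrix();print(T,Rt.round(3).tolist())
J=(.5188,.1668,.056)
L=lambda P:P@Rt.T+T
sets=[(L(box(-.0375,.0375,-.0935,.0935,-.064,-.064)[::2]),(255,0,255)),(L(box(-.009,.009,-.0175,.0175,-.06,0)),(0,0,255)),(place(box(-.035,.027,.05,.058,.018,.055),*J),(0,255,0)),(place(box(-.07,.07,-.1,.1,0,.012),*J),(255,255,0)),(place(box(-.035,.027,.06,.077,.012,.04),*J),(0,255,255))]
im=r.snapshot("scene")[235:335,205:325,::-1]
im=cv2.resize(im,None,fx=6,fy=6,interpolation=cv2.INTER_CUBIC)
for P,col in sets:
    h=cv2.convexHull(((proj("scene",P)-[205,235]+.5)*6).astype(np.int32)); cv2.polylines(im,[h],True,col,1)
cv2.imwrite("pics/c3.png",im)
```

```text
[0.51347159 0.21827799 0.03404027] [[-0.057, 0.998, 0.0], [0.998, 0.057, 0.0], [0.0, 0.0, -1.0]]
```

View pics/c3.png

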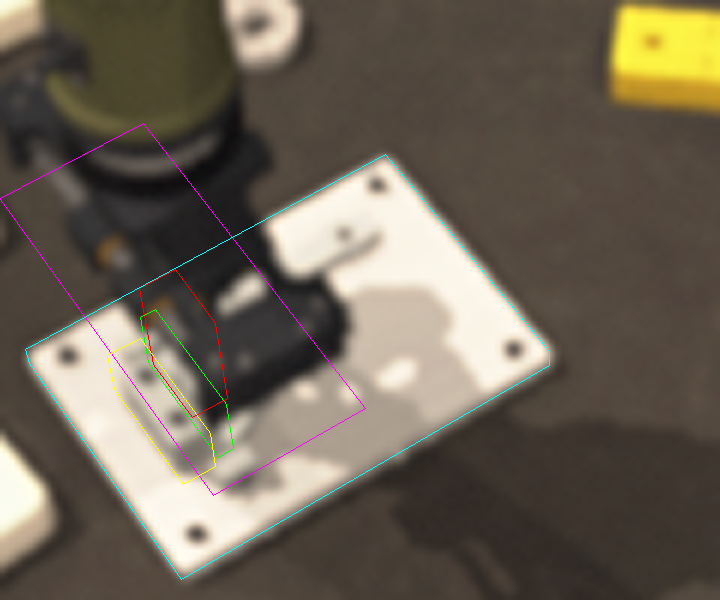

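Run:
```python
from h import *
from scipy.spatial.transform import Rotation as Ro
s=r.get_state();T=s["tool_pos"];Rt=Ro.from_quat(s["eef_rot"]).as_matrix()
J=(.5188,.1668,.056)
L=lambda P:P@Rt.T+T
sets=[(L(box(-.0375,.0375,-.0935,.0935,-.064,-.064)[::2]),(255,0,255)),(L(box(-.009,.009,-.0175,.0175,-.06,0)),(0,0,255)),(place(box(-.035,.027,.05,.058,.018,.055),*J),(0,255,0)),(place(box(-.07,.07,-.1,.1,0,.012),*J),(255,255,0))]
out=[]
for c,(u,v) in {"scene":(200,210),"top":(165,190)}.items():
    im=r.snapshot(c)[v:v+110,u:u+115,::-1]
    im=cv2.resize(im,None,fx=3.47,fy=3.47,interpolation=cv2.INTER_CUBIC)
    im=(255*(im/255.)**.45).astype(np.uint8)
    raw=im.copy()
    for P,col in sets:
        h=cv2.convexHull(((proj(c,P)-[u,v]+.5)*3.47).astype(np.int32)); 
        if c=="top": cv2.polylines(im,[h],True,col,1)
    out.append(im)
o=np.hstack(out);print(o.shape)
cv2.imwrite("pics/c4.png",o)
```

```text
(382, 798, 3)
```

View pics/c4.png

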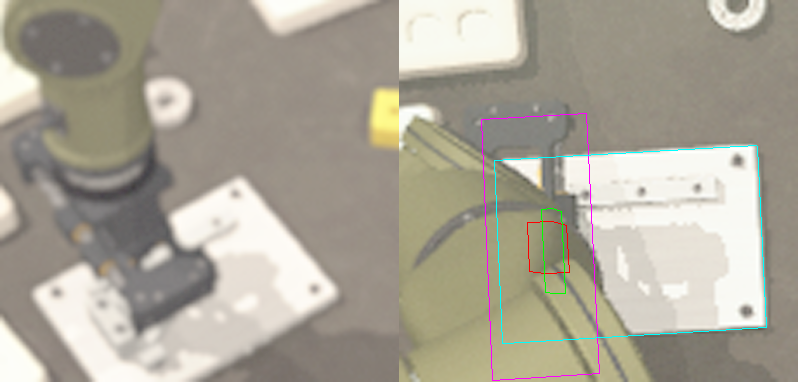

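The overlay can't settle where the fingertips are relative to the stop. I'll back out the way I came, lift, and look at the stop with the arm out of the way.

```bash
python3 -m jog '[{"wx":0,"wy":0,"wz":0,"dx":0,"dy":-0.1,"dz":0,"hand":1},{"wx":0,"wy":0,"wz":0,"dx":0,"dy":-0.12,"dz":0,"hand":1},{"wx":0,"wy":0,"wz":0,"dx":0,"dy":-0.1,"dz":0.12,"hand":1},{"wx":0,"wy":0,"wz":0,"dx":0,"dy":-0.1,"dz":0.12,"hand":1},{"wx":0,"wy":0,"wz":0,"dx":0,"dy":-0.15,"dz":0.05,"hand":1}]' | grep -E "pos|contact"
python3 -m jog '[{"wx":0,"wy":0,"wz":0,"dx":0,"dy":-0.15,"dz":0,"hand":1},{"wx":0,"wy":0,"wz":0,"dx":0,"dy":-0.15,"dz":0,"hand":1},{"wx":0,"wy":0,"wz":0,"dx":0,"dy":-0.15,"dz":0,"hand":1},{"wx":0,"wy":0,"wz":0,"dx":0,"dy":-0.15,"dz":0,"hand":1},{"wx":0,"wy":0,"wz":0,"dx":0,"dy":0,"dz":0,"hand":1}]' | grep -E "pos|contact"
cat > stop.py <<'E'
from h import *
J=(.5188,.1668,.056)
S=box(-.031,.031,-.004,.004,0,.037)
def sp(th):
    c,s=np.cos(th),np.sin(th); return S@np.array([[1,0,0],[0,c,-s],[0,s,c]]).T+[-.004,.054,.018]
near={"scene":(243,297),"top":(213,262)};M={}
for c in near:
    r.snapshot(c); m=mask(c,"stop_plate",near[c])
    if m is not None:
        M[c]=m; print(c,fit(lambda v:place(sp(v[0]),*J),{c:m},[.4],[.2]))
E
python3 stop.py; python3 crop.py c5
```

```text
tool_pos: [0.515, 0.0778, 0.1094]
contact_force: [1.7, 0.7, 0.6]
tool_pos: [0.5117, -0.0857, 0.1059]
contact_force: [-0.3, -0.2, -0.4]
scene (array([0.78671875]), np.float64(0.10686979827902385))
```

View pics/c5.png

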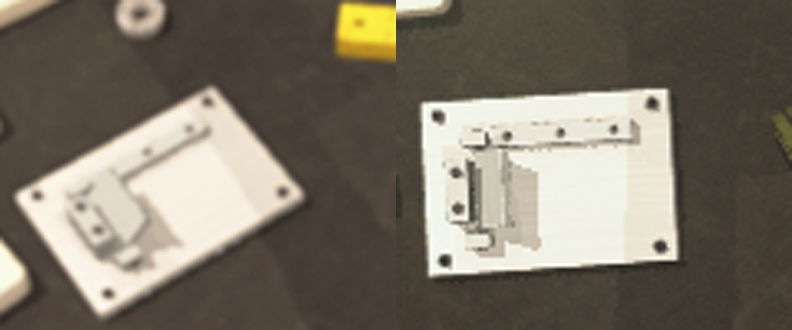

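The stop has not moved: it still leans about 0.79, visible at (495,185) in the right half. So the fingertips must be higher than I assumed. I touch down on bare jig plate to measure the tip height.

```bash
python3 -m jog '[{"wx":0,"wy":0,"wz":0,"dx":0,"dy":0.15,"dz":0,"hand":1},{"wx":0,"wy":0,"wz":0,"dx":0,"dy":0.15,"dz":0,"hand":1},{"wx":0,"wy":0,"wz":0,"dx":-0.02,"dy":0.15,"dz":0,"hand":1},{"wx":0,"wy":0,"wz":0,"dx":-0.04,"dy":0.15,"dz":0,"hand":1},{"wx":0,"wy":0,"wz":0,"dx":-0.03,"dy":0.15,"dz":0,"hand":1}]' | grep -E "pos|contact"
python3 -m jog '[{"wx":0,"wy":0,"wz":0,"dx":0,"dy":0.08,"dz":-0.1,"hand":1},{"wx":0,"wy":0,"wz":0,"dx":0,"dy":0,"dz":-0.1,"hand":1},{"wx":0,"wy":0,"wz":0,"dx":0,"dy":0,"dz":-0.06,"hand":1},{"wx":0,"wy":0,"wz":0,"dx":0,"dy":0,"dz":-0.04,"hand":1},{"wx":0,"wy":0,"wz":0,"dx":0,"dy":0,"dz":0,"hand":1}]' | grep -E "pos|contact"
python3 -m jog '[{"wx":0,"wy":0,"wz":0,"dx":0,"dy":0,"dz":-0.012,"hand":1},{"wx":0,"wy":0,"wz":0,"dx":0,"dy":0,"dz":0,"hand":1}]' | grep -E "pos|contact"
python3 -m jog '[{"wx":0,"wy":0,"wz":0,"dx":0,"dy":0,"dz":-0.012,"hand":1},{"wx":0,"wy":0,"wz":0,"dx":0,"dy":0,"dz":0,"hand":1}]' | grep -E "pos|contact"
python3 -m jog '[{"wx":0,"wy":0,"wz":0,"dx":0,"dy":0,"dz":-0.012,"hand":1},{"wx":0,"wy":0,"wz":0,"dx":0,"dy":0,"dz":0,"hand":1}]' | grep -E "pos|contact"
```

```text
tool_pos: [0.4897, 0.1165, 0.1066]
contact_force: [1.1, 0.6, 0.1]
tool_pos: [0.4891, 0.1347, 0.0298]
contact_force: [-0.3, -0.4, -0.4]
tool_pos: [0.491, 0.134, 0.0288]
contact_force: [-0.1, -1.3, 0.6]
tool_pos: [0.4913, 0.1332, 0.0259]
contact_force: [-0.1, -0.4, -0.0]
tool_pos: [0.491, 0.133, 0.0225]
contact_force: [-0.3, -0.1, 0.6]
```

```bash
python3 -m jog '[{"wx":0,"wy":0,"wz":0,"dx":0,"dy":0,"dz":-0.016,"hand":1},{"wx":0,"wy":0,"wz":0,"dx":0,"dy":0,"dz":0,"hand":1}]' | grep -E "pos|contact"
python3 -m jog '[{"wx":0,"wy":0,"wz":0,"dx":0,"dy":0,"dz":-0.016,"hand":1},{"wx":0,"wy":0,"wz":0,"dx":0,"dy":0,"dz":0,"hand":1}]' | grep -E "pos|contact"
python3 -m jog '[{"wx":0,"wy":0,"wz":0,"dx":0,"dy":0,"dz":-0.012,"hand":1},{"wx":0,"wy":0,"wz":0,"dx":0,"dy":0,"dz":0,"hand":1}]' | grep -E "pos|contact"
python3 -m jog '[{"wx":0,"wy":0,"wz":0,"dx":0,"dy":0,"dz":-0.008,"hand":1},{"wx":0,"wy":0,"wz":0,"dx":0,"dy":0,"dz":0,"hand":1}]' | grep -E "pos|contact"
python3 - <<'E'
from h import *
from scipy.spatial.transform import Rotation as Ro
s=r.get_state();T=s["tool_pos"]
ims=[]
for c in ("scene","top"):
    u,v=np.int32(proj(c,T)[0])-[45,70]
    im=cv2.resize(r.snapshot(c)[v:v+110,u:u+110,::-1],None,fx=3.6,fy=3.6,interpolation=cv2.INTER_CUBIC)
    im=(255*(im/255.)**.5).astype(np.uint8)
    for z in (0,.064,.1): cv2.circle(im,tuple(int(x) for x in (proj(c,T+[0,0,z])[0]-[u,v]+.5)*3.6),3,(0,0,255),-1)
    ims.append(im)
cv2.imwrite("pics/c6.png",np.hstack(ims))
E
```

```text
tool_pos: [0.4908, 0.1329, 0.0181]
contact_force: [0.8, -0.2, 0.5]
tool_pos: [0.4907, 0.133, 0.014]
contact_force: [-0.6, 0.1, -0.6]
tool_pos: [0.4907, 0.133, 0.0111]
contact_force: [0.0, -0.5, 0.1]
tool_pos: [0.4908, 0.133, 0.0093]
contact_force: [-1.0, -0.5, -0.5]
```

View pics/c6.png

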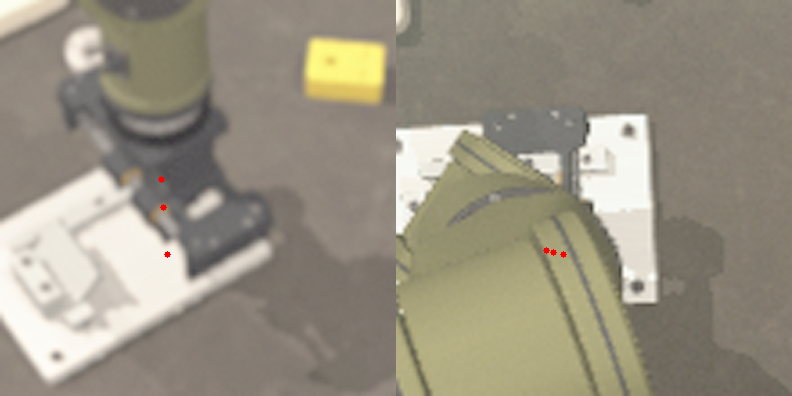

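The projected TCP at (167,254) in the scene half lies on bare plate. The visible fingers end near (172,235), so the tips are higher than reported. I keep going down until contact to measure that offset.

```bash
python3 -m jog '[{"wx":0,"wy":0,"wz":0,"dx":0,"dy":0,"dz":-0.012,"hand":1},{"wx":0,"wy":0,"wz":0,"dx":0,"dy":0,"dz":0,"hand":1}]' | grep -E "pos|contact"
python3 -m jog '[{"wx":0,"wy":0,"wz":0,"dx":0,"dy":0,"dz":-0.012,"hand":1},{"wx":0,"wy":0,"wz":0,"dx":0,"dy":0,"dz":0,"hand":1}]' | grep -E "pos|contact"
python3 -m jog '[{"wx":0,"wy":0,"wz":0,"dx":0,"dy":0,"dz":-0.012,"hand":1},{"wx":0,"wy":0,"wz":0,"dx":0,"dy":0,"dz":0,"hand":1}]' | grep -E "pos|contact"
```

```text
tool_pos: [0.4908, 0.133, 0.0062]
contact_force: [-0.5, 0.6, -0.2]
tool_pos: [0.4907, 0.133, 0.0031]
contact_force: [0.1, 0.6, -0.6]
tool_pos: [0.4908, 0.133, 0.0001]
contact_force: [0.3, 0.1, 0.4]
```

```bash
python3 -m jog '[{"wx":0,"wy":0,"wz":0,"dx":0,"dy":0,"dz":-0.008,"hand":1},{"wx":0,"wy":0,"wz":0,"dx":0,"dy":0,"dz":0,"hand":1}]' | grep -E "pos|contact"
python3 -m jog '[{"wx":0,"wy":0,"wz":0,"dx":0,"dy":0,"dz":-0.008,"hand":1},{"wx":0,"wy":0,"wz":0,"dx":0,"dy":0,"dz":0,"hand":1}]' | grep -E "pos|contact"
```

```text
tool_pos: [0.4908, 0.133, -0.0018]
contact_force: [-0.1, 0.3, -0.4]
tool_pos: [0.4908, 0.1331, -0.0037]
contact_force: [-0.1, -0.2, 0.1]
```

```bash
python3 -m jog '[{"wx":0,"wy":0,"wz":0,"dx":0,"dy":0,"dz":-0.008,"hand":1},{"wx":0,"wy":0,"wz":0,"dx":0,"dy":0,"dz":0,"hand":1}]' | grep -E "pos|contact"
python3 -m jog '[{"wx":0,"wy":0,"wz":0,"dx":0,"dy":0,"dz":-0.008,"hand":1},{"wx":0,"wy":0,"wz":0,"dx":0,"dy":0,"dz":0,"hand":1}]' | grep -E "pos|contact"
python3 -m jog '[{"wx":0,"wy":0,"wz":0,"dx":0,"dy":0,"dz":-0.008,"hand":1},{"wx":0,"wy":0,"wz":0,"dx":0,"dy":0,"dz":0,"hand":1}]' | grep -E "pos|contact"
```

```text
tool_pos: [0.4909, 0.1331, -0.0057]
contact_force: [0.2, 0.3, 0.3]
tool_pos: [0.4908, 0.133, -0.0077]
contact_force: [0.9, 0.4, -0.4]
tool_pos: [0.4908, 0.1331, -0.0097]
contact_force: [-0.0, 0.2, 0.7]
```

```bash
python3 -m jog '[{"wx":0,"wy":0,"wz":0,"dx":0,"dy":0,"dz":-0.008,"hand":1},{"wx":0,"wy":0,"wz":0,"dx":0,"dy":0,"dz":0,"hand":1}]' | grep -E "pos|contact"
python3 -m jog '[{"wx":0,"wy":0,"wz":0,"dx":0,"dy":0,"dz":-0.008,"hand":1},{"wx":0,"wy":0,"wz":0,"dx":0,"dy":0,"dz":0,"hand":1}]' | grep -E "pos|contact"
```

```text
tool_pos: [0.4909, 0.133, -0.0117]
contact_force: [-0.2, -0.2, 0.4]
tool_pos: [0.4908, 0.133, -0.0137]
contact_force: [-0.4, 0.3, -0.1]
```

```bash
python3 -m jog '[{"wx":0,"wy":0,"wz":0,"dx":0,"dy":0,"dz":-0.008,"hand":1},{"wx":0,"wy":0,"wz":0,"dx":0,"dy":0,"dz":0,"hand":1}]' | grep -E "pos|contact"
python3 -m jog '[{"wx":0,"wy":0,"wz":0,"dx":0,"dy":0,"dz":-0.008,"hand":1},{"wx":0,"wy":0,"wz":0,"dx":0,"dy":0,"dz":0,"hand":1}]' | grep -E "pos|contact"
```

```text
tool_pos: [0.4908, 0.133, -0.0157]
contact_force: [-0.7, 0.3, 0.1]
tool_pos: [0.4908, 0.1331, -0.0177]
contact_force: [0.0, -0.8, -0.4]
```

```bash
python3 -m jog '[{"wx":0,"wy":0,"wz":0,"dx":0,"dy":0,"dz":-0.008,"hand":1},{"wx":0,"wy":0,"wz":0,"dx":0,"dy":0,"dz":0,"hand":1}]' | grep -E "pos|contact"
python3 -m jog '[{"wx":0,"wy":0,"wz":0,"dx":0,"dy":0,"dz":-0.008,"hand":1},{"wx":0,"wy":0,"wz":0,"dx":0,"dy":0,"dz":0,"hand":1}]' | grep -E "pos|contact"
```

```text
tool_pos: [0.4908, 0.1331, -0.0197]
contact_force: [-0.2, 0.7, -0.0]
tool_pos: [0.4908, 0.1331, -0.0217]
contact_force: [-0.6, 0.0, -0.2]
```

```bash
python3 -m jog '[{"wx":0,"wy":0,"wz":0,"dx":0,"dy":0,"dz":-0.008,"hand":1},{"wx":0,"wy":0,"wz":0,"dx":0,"dy":0,"dz":0,"hand":1}]' | grep -E "pos|contact"
python3 -m jog '[{"wx":0,"wy":0,"wz":0,"dx":0,"dy":0,"dz":-0.008,"hand":1},{"wx":0,"wy":0,"wz":0,"dx":0,"dy":0,"dz":0,"hand":1}]' | grep -E "pos|contact"
```

```text
tool_pos: [0.4911, 0.133, -0.0222]
contact_force: [-2.4, 0.2, 13.7]
tool_pos: [0.4911, 0.133, -0.0224]
contact_force: [-5.4, -0.4, 35.2]
```

```bash
python3 -m jog '[{"wx":0,"wy":0,"wz":0,"dx":0,"dy":0,"dz":-0.008,"hand":1},{"wx":0,"wy":0,"wz":0,"dx":0,"dy":0,"dz":0,"hand":1}]' | grep -E "pos|contact"
python3 - <<'E'
from h import *
s=r.get_state(); print(s["clock"],s["q"],s["joint_torque"],s["contact_force"])
T=s["tool_pos"]
for c in("scene","top"): print(c,proj(c,[T+[0,0,z] for z in(0,.04,.08)]).round(0).tolist())
im=r.snapshot("scene"); u,v=np.int32(proj("scene",T+[0,0,.03])[0])
# small grey map down the finger
g=cv2.cvtColor(im,cv2.COLOR_RGB2GRAY)[v-16:v+20,u-16:u+20]
print("\n".join("".join("%4d"%x for x in row[::2]) for row in g[::2]), u,v)
E
```

```text
tool_pos: [0.4911, 0.133, -0.0225]
contact_force: [-9.2, -0.8, 55.7]
11.4667 [-0.26631475  0.93905703 -0.1487942   2.05046211  0.67477328  0.1961159
 -0.96184694] [ 2.36279340e-01 -2.51567781e+01  6.36413991e-01 -5.90184957e+00
  4.06428119e-01 -2.01138720e+00 -1.73855045e-03] [-9.1783801  -0.78440734 55.69394116]
scene [[268.0, 301.0], [268.0, 294.0], [267.0, 285.0]]
top [[245.0, 270.0], [244.0, 270.0], [242.0, 270.0]]
 130  50  51  57  61  47  37  34  31  30  30  30  32  30  30  30  40  68
 177 102  40  75  89  72  40  42  36  28  30  30  29  30  32  34  47 109
 150 127  79  96 116  80  47  41  45  33  29  31  33  32  31  35  32  68
 169 208 207 202 131  55  51  43  46  36  30  31  30  33  75 100  59  34
 225 230 233 229 113  48  52  49  45  42  39  33  38  94 168 180 117  42
 232 231 231 232 160  48  52  62  67  52  48  49 145 208 179 134  73  47
 230 230 232 232 226 118  40  85  96  69  46  56 139 185 120  51  49  52
 231 231 231 232 234 203  92  63  91 102  51  48  61  61  50  50  50  52
 227 232 232 232 232 232 211 141  69 107  84  51  50  50  51  51  50  51
 193 228 233 232 231 231 228 218 111  57  64  49  52  56  50  52  52  50
 164 203 231 230 229 225 223 224 192 123  94  48  59  74  51  67  53  37
 158 164 219 232 229 223 223 224 222 206 191  93  51  55  48  47  34  29
 160 162 177 228 232 227 221 221 221 223 222 133  40  43  34  30  28  32
 157 164 164 202 230 229 226 222 222 221 223 148  37  32  31  30  42  50
 153 160 162 161 200 230 229 223 221 223 219 138  34  31  35  54  69  65
 149 153 165 182 183 224 230 229 225 204 167  93  36  41  59  65  66  54
 177 208 215 230 229 230 231 221 177 129 108  55  54  62  66  65  63  53
 186 225 223 226 231 227 194 144  96  56  49  59  62  63  65  63  63  60 267 295
```

Contact at reported z ≈ -0.022 on a plate top at 0.012, so the real tips are about 34 mm above the reported TCP. I back off straight away, then redo the push at true height.

```bash
python3 -m jog '[{"wx":0,"wy":0,"wz":0,"dx":0,"dy":0,"dz":0.06,"hand":1},{"wx":0,"wy":0,"wz":0,"dx":0,"dy":0,"dz":0.06,"hand":1},{"wx":0,"wy":0,"wz":0,"dx":0.05,"dy":0.07,"dz":0,"hand":1},{"wx":0,"wy":0,"wz":0,"dx":0.046,"dy":0.06,"dz":0,"hand":1},{"wx":0,"wy":0,"wz":0,"dx":0,"dy":0,"dz":0,"hand":1}]' | grep -E "pos|contact"
python3 -m jog '[{"wx":0,"wy":0,"wz":0,"dx":0,"dy":0.012,"dz":0,"hand":1},{"wx":0,"wy":0,"wz":0,"dx":0,"dy":0.012,"dz":0,"hand":1}]' | grep -E "pos|contact"
python3 -m jog '[{"wx":0,"wy":0,"wz":0,"dx":0,"dy":0.012,"dz":0,"hand":1},{"wx":0,"wy":0,"wz":0,"dx":0,"dy":0.012,"dz":0,"hand":1}]' | grep -E "pos|contact"
python3 -m jog '[{"wx":0,"wy":0,"wz":0,"dx":0,"dy":0.012,"dz":0,"hand":1},{"wx":0,"wy":0,"wz":0,"dx":0,"dy":0.012,"dz":0,"hand":1}]' | grep -E "pos|contact"
```

```text
tool_pos: [0.518, 0.1702, 0.0034]
contact_force: [1.1, 0.8, -0.2]
tool_pos: [0.5139, 0.1703, 0.0021]
contact_force: [-0.5, -0.1, -0.4]
tool_pos: [0.5141, 0.1769, 0.0023]
contact_force: [-1.6, -0.7, -1.3]
tool_pos: [0.5146, 0.1835, 0.0024]
contact_force: [0.0, -1.9, -0.2]
```

```bash
python3 -m jog '[{"wx":0,"wy":0,"wz":0,"dx":0,"dy":0.012,"dz":0,"hand":1},{"wx":0,"wy":0,"wz":0,"dx":-0.001,"dy":0.012,"dz":0,"hand":1},{"wx":0,"wy":0,"wz":0,"dx":0,"dy":0.012,"dz":0,"hand":1}]' | grep -E "pos|contact"
python3 -m jog '[{"wx":0,"wy":0,"wz":0,"dx":0,"dy":0.012,"dz":0,"hand":1},{"wx":0,"wy":0,"wz":0,"dx":-0.001,"dy":0.012,"dz":0,"hand":1},{"wx":0,"wy":0,"wz":0,"dx":0,"dy":0,"dz":0,"hand":1}]' | grep -E "pos|contact"
python3 -m jog '[{"wx":0,"wy":0,"wz":0,"dx":0,"dy":0.012,"dz":0,"hand":1},{"wx":0,"wy":0,"wz":0,"dx":0,"dy":0,"dz":0,"hand":1}]' | grep -E "pos|contact"
python3 -m jog '[{"wx":0,"wy":0,"wz":0,"dx":0,"dy":0.01,"dz":0,"hand":1},{"wx":0,"wy":0,"wz":0,"dx":0,"dy":0,"dz":0,"hand":1}]' | grep -E "pos|contact"
```

```text
tool_pos: [0.5144, 0.1843, 0.0026]
contact_force: [1.3, -16.0, 10.9]
tool_pos: [0.5143, 0.1849, 0.0031]
contact_force: [-0.4, -19.1, 16.6]
tool_pos: [0.5142, 0.1854, 0.0033]
contact_force: [0.1, -23.3, 20.1]
tool_pos: [0.5145, 0.1889, 0.0033]
contact_force: [0.1, -16.6, 12.5]
```

The force (-y, +z) means the tip is bearing on the stop's end face from above. I back off, go 14 mm lower and push again.

```bash
python3 -m jog '[{"wx":0,"wy":0,"wz":0,"dx":0,"dy":-0.06,"dz":0,"hand":1},{"wx":0,"wy":0,"wz":0,"dx":0,"dy":-0.06,"dz":0,"hand":1},{"wx":0,"wy":0,"wz":0,"dx":0,"dy":0,"dz":0,"hand":1},{"wx":0,"wy":0,"wz":0,"dx":0,"dy":0,"dz":-0.056,"hand":1},{"wx":0,"wy":0,"wz":0,"dx":0,"dy":0,"dz":0,"hand":1}]' | grep -E "pos|contact"
python3 -m jog '[{"wx":0,"wy":0,"wz":0,"dx":0,"dy":0.012,"dz":0,"hand":1},{"wx":0,"wy":0,"wz":0,"dx":0,"dy":0.012,"dz":0,"hand":1},{"wx":0,"wy":0,"wz":0,"dx":0,"dy":0,"dz":0,"hand":1}]' | grep -E "pos|contact"
python3 -m jog '[{"wx":0,"wy":0,"wz":0,"dx":0,"dy":0.012,"dz":0,"hand":1},{"wx":0,"wy":0,"wz":0,"dx":0,"dy":0.012,"dz":0,"hand":1},{"wx":0,"wy":0,"wz":0,"dx":0,"dy":0.0,"dz":0,"hand":1}]' | grep -E "pos|contact"
```

```text
tool_pos: [0.5135, 0.1747, -0.0129]
contact_force: [0.4, -0.2, -0.6]
tool_pos: [0.5146, 0.1823, -0.0111]
contact_force: [-0.4, 0.2, -0.4]
tool_pos: [0.5146, 0.1875, -0.0112]
contact_force: [0.3, 0.1, -0.5]
```

```bash
python3 -m jog '[{"wx":0,"wy":0,"wz":0,"dx":0,"dy":0.012,"dz":0,"hand":1},{"wx":0,"wy":0,"wz":0,"dx":0,"dy":0.012,"dz":0,"hand":1}]' | grep -E "pos|contact"
python3 -m jog '[{"wx":0,"wy":0,"wz":0,"dx":0,"dy":0.012,"dz":0,"hand":1},{"wx":0,"wy":0,"wz":0,"dx":-0.001,"dy":0.012,"dz":0,"hand":1}]' | grep -E "pos|contact"
python3 -m jog '[{"wx":0,"wy":0,"wz":0,"dx":0,"dy":0.012,"dz":0,"hand":1},{"wx":0,"wy":0,"wz":0,"dx":-0.001,"dy":0.012,"dz":0,"hand":1}]' | grep -E "pos|contact"
```

```text
tool_pos: [0.5144, 0.1914, -0.0114]
contact_force: [0.4, -5.1, 3.3]
tool_pos: [0.5142, 0.1943, -0.0113]
contact_force: [0.8, -7.4, 5.3]
tool_pos: [0.514, 0.2011, -0.0113]
contact_force: [0.3, -4.3, 3.0]
```

```bash
python3 -m jog '[{"wx":0,"wy":0,"wz":0,"dx":0,"dy":0.01,"dz":0,"hand":1},{"wx":0,"wy":0,"wz":0,"dx":-0.001,"dy":0.01,"dz":0,"hand":1}]' | grep -E "pos|contact"
python3 -m jog '[{"wx":0,"wy":0,"wz":0,"dx":0,"dy":0.01,"dz":0,"hand":1},{"wx":0,"wy":0,"wz":0,"dx":0,"dy":0,"dz":0,"hand":1}]' | grep -E "pos|contact"
python3 -m jog '[{"wx":0,"wy":0,"wz":0,"dx":0,"dy":0.01,"dz":0,"hand":1},{"wx":0,"wy":0,"wz":0,"dx":0,"dy":0,"dz":0,"hand":1}]' | grep -E "pos|contact"
python3 stop.py
```

```text
tool_pos: [0.5138, 0.2071, -0.0114]
contact_force: [1.9, -10.9, 6.1]
tool_pos: [0.5138, 0.2068, -0.0114]
contact_force: [0.2, -9.6, 6.3]
tool_pos: [0.5137, 0.2066, -0.0114]
contact_force: [1.0, -13.4, 9.5]
```

It stalls at y≈0.2067, close to the expected upright limit of 0.2075. I push a bit more to seat it, then retract and check it by camera.

```bash
python3 -m jog '[{"wx":0,"wy":0,"wz":0,"dx":0,"dy":0.01,"dz":0,"hand":1},{"wx":0,"wy":0,"wz":0,"dx":0,"dy":0.01,"dz":0,"hand":1},{"wx":0,"wy":0,"wz":0,"dx":0,"dy":0,"dz":0,"hand":1}]' | grep -E "pos|contact"
python3 -m jog '[{"wx":0,"wy":0,"wz":0,"dx":0,"dy":-0.06,"dz":0,"hand":1},{"wx":0,"wy":0,"wz":0,"dx":0,"dy":-0.12,"dz":0,"hand":1},{"wx":0,"wy":0,"wz":0,"dx":0,"dy":-0.1,"dz":0.12,"hand":1},{"wx":0,"wy":0,"wz":0,"dx":0,"dy":-0.1,"dz":0.12,"hand":0},{"wx":0,"wy":0,"wz":0,"dx":0,"dy":-0.12,"dz":0.1,"hand":0}]' | grep -E "pos|contact"
python3 -m jog '[{"wx":0,"wy":0,"wz":0.03,"dx":-0.02,"dy":-0.15,"dz":0,"hand":0},{"wx":0,"wy":0,"wz":0.03,"dx":-0.02,"dy":-0.15,"dz":0,"hand":0},{"wx":0,"wy":0,"wz":0.03,"dx":-0.03,"dy":-0.15,"dz":0,"hand":0},{"wx":0,"wy":0,"wz":0.04,"dx":-0.03,"dy":-0.15,"dz":0,"hand":0},{"wx":0,"wy":0,"wz":0,"dx":0,"dy":0,"dz":0,"hand":0}]'
python3 stop.py
```

```text
tool_pos: [0.5136, 0.2063, -0.0114]
contact_force: [-0.3, -21.5, 14.1]
tool_pos: [0.514, 0.0962, 0.0748]
contact_force: [0.7, 0.9, 0.0]
clock: 16.47
tool_pos: [0.4858, -0.0658, 0.0728]
eef_rot: [0.59, 0.807, -0.004, 0.0]
contact_force: [-0.8, -0.4, -0.2]
opening: 0.511
finger_force: 0.0
top (array([0.009375]), np.float64(0.13675738952297337))
```

The stop now fits as upright (0.009 rad). Next I move over the block with the hand open and descend to a reported z of -0.022, which puts the true tips about 12 mm above the table.

```bash
python3 -m jog '[{"wx":0,"wy":0,"wz":0.006,"dx":-0.009,"dy":-0.087,"dz":0,"hand":0},{"wx":0,"wy":0,"wz":0,"dx":-0.009,"dy":-0.087,"dz":0,"hand":0},{"wx":0,"wy":0,"wz":0,"dx":-0.009,"dy":-0.087,"dz":0,"hand":0},{"wx":0,"wy":0,"wz":0,"dx":-0.009,"dy":-0.087,"dz":0,"hand":0},{"wx":0,"wy":0,"wz":0,"dx":0,"dy":0,"dz":0,"hand":0}]'
python3 -m jog '[{"wx":0,"wy":0,"wz":0,"dx":0,"dy":0,"dz":-0.08,"hand":0},{"wx":0,"wy":0,"wz":0,"dx":0,"dy":0,"dz":-0.08,"hand":0},{"wx":0,"wy":0,"wz":0,"dx":0,"dy":0,"dz":-0.08,"hand":0},{"wx":0,"wy":0,"wz":0,"dx":0,"dy":0,"dz":-0.08,"hand":0},{"wx":0,"wy":0,"wz":0,"dx":0,"dy":0,"dz":0,"hand":0}]'
```

```text
clock: 17.08
tool_pos: [0.4796, -0.1458, 0.0732]
eef_rot: [0.583, 0.812, -0.001, 0.0]
contact_force: [-0.2, -0.3, 0.6]
opening: 1.0
finger_force: 0.0
clock: 17.5
tool_pos: [0.4794, -0.1391, -0.0089]
eef_rot: [0.58, 0.815, 0.0, -0.002]
contact_force: [-0.6, -0.1, 0.1]
opening: 0.999
finger_force: 0.0
```

```bash
python3 -m jog '[{"wx":0,"wy":0,"wz":0,"dx":0,"dy":0,"dz":0,"hand":0},{"wx":0,"wy":0,"wz":0,"dx":-0.01,"dy":-0.04,"dz":0,"hand":0},{"wx":0,"wy":0,"wz":0,"dx":0,"dy":0,"dz":-0.048,"hand":0},{"wx":0,"wy":0,"wz":0,"dx":0,"dy":0,"dz":0,"hand":0},{"wx":0,"wy":0,"wz":0,"dx":0,"dy":0,"dz":0,"hand":0}]'
```

```text
clock: 17.92
tool_pos: [0.4776, -0.1533, -0.0176]
eef_rot: [0.582, 0.813, 0.0, 0.0]
contact_force: [-0.2, 0.7, -0.1]
opening: 1.006
finger_force: 0.0
```

```bash
python3 -m jog '[{"wx":0,"wy":0,"wz":0,"dx":-0.002,"dy":0,"dz":-0.018,"hand":0},{"wx":0,"wy":0,"wz":0,"dx":0,"dy":0,"dz":0,"hand":0},{"wx":0,"wy":0,"wz":0,"dx":0,"dy":0,"dz":0,"hand":1},{"wx":0,"wy":0,"wz":0,"dx":0,"dy":0,"dz":0,"hand":1},{"wx":0,"wy":0,"wz":0,"dx":0,"dy":0,"dz":0,"hand":1}]' 35
python3 -m jog '[{"wx":0,"wy":0,"wz":0,"dx":0,"dy":0,"dz":0,"hand":1},{"wx":0,"wy":0,"wz":0,"dx":0,"dy":0,"dz":0,"hand":1},{"wx":0,"wy":0,"wz":0,"dx":0,"dy":0,"dz":0,"hand":1},{"wx":0,"wy":0,"wz":0,"dx":0,"dy":0,"dz":0,"hand":1},{"wx":0,"wy":0,"wz":0,"dx":0,"dy":0,"dz":0,"hand":1}]'
```

```text
clock: 18.33
tool_pos: [0.4768, -0.1529, -0.0228]
eef_rot: [0.582, 0.813, 0.0, 0.0]
contact_force: [0.1, -0.4, -1.0]
opening: 0.796
finger_force: 0.0
clock: 18.75
tool_pos: [0.4768, -0.1529, -0.023]
eef_rot: [0.582, 0.813, 0.0, 0.0]
contact_force: [0.6, -0.2, 0.3]
opening: 0.451
finger_force: 34.6
```

Opening 39.7 mm at 34.6 N: the block is held. I lift it, carry it over and turn it to the jig's yaw.

```bash
python3 -m jog '[{"wx":0,"wy":0,"wz":0,"dx":0,"dy":0,"dz":0.1,"hand":1},{"wx":0,"wy":0,"wz":0,"dx":0,"dy":0,"dz":0.1,"hand":1},{"wx":0,"wy":0,"wz":0,"dx":0,"dy":0,"dz":0.1,"hand":1},{"wx":0,"wy":0,"wz":0,"dx":0.02,"dy":0.1,"dz":0,"hand":1},{"wx":0,"wy":0,"wz":-0.03,"dx":0.03,"dy":0.13,"dz":0,"hand":1}]'
python3 -m jog '[{"wx":0,"wy":0,"wz":-0.03,"dx":0.03,"dy":0.15,"dz":0,"hand":1},{"wx":0,"wy":0,"wz":-0.03,"dx":0.03,"dy":0.15,"dz":0,"hand":1},{"wx":0,"wy":0,"wz":-0.03,"dx":0.03,"dy":0.15,"dz":0,"hand":1},{"wx":0,"wy":0,"wz":-0.016,"dx":0.02,"dy":0.15,"dz":0,"hand":1},{"wx":0,"wy":0,"wz":0,"dx":0.01,"dy":0.15,"dz":0,"hand":1}]'
python3 -m jog '[{"wx":0,"wy":0,"wz":0,"dx":0,"dy":0.15,"dz":0,"hand":1},{"wx":0,"wy":0,"wz":0,"dx":0,"dy":0.1,"dz":0,"hand":1},{"wx":0,"wy":0,"wz":0,"dx":0,"dy":0.05,"dz":0,"hand":1},{"wx":0,"wy":0,"wz":0,"dx":0,"dy":0,"dz":0,"hand":1},{"wx":0,"wy":0,"wz":0,"dx":0,"dy":0,"dz":0,"hand":1}]'
```

```text
clock: 19.17
tool_pos: [0.4888, -0.0996, 0.0529]
eef_rot: [0.61, 0.793, -0.001, 0.001]
contact_force: [0.3, -0.1, -2.0]
opening: 0.444
finger_force: 34.6
clock: 19.58
tool_pos: [0.5196, 0.0939, 0.0519]
eef_rot: [0.687, 0.726, 0.0, 0.0]
contact_force: [0.9, 0.2, -2.0]
opening: 0.454
finger_force: 34.7
clock: 20.0
tool_pos: [0.5189, 0.1653, 0.0517]
eef_rot: [0.687, 0.727, -0.001, 0.0]
contact_force: [-0.5, -0.8, -1.3]
opening: 0.449
finger_force: 34.7
```

```bash
python3 -m jog '[{"wx":0,"wy":0,"wz":0,"dx":0,"dy":0.02,"dz":-0.08,"hand":1},{"wx":0,"wy":0,"wz":0,"dx":0,"dy":0.02,"dz":-0.08,"hand":1},{"wx":0,"wy":0,"wz":0,"dx":0,"dy":0,"dz":-0.07,"hand":1},{"wx":0,"wy":0,"wz":0,"dx":0,"dy":0,"dz":0,"hand":1},{"wx":0,"wy":0,"wz":0,"dx":0,"dy":0,"dz":0,"hand":1}]'|grep -E "pos|contact"
python3 -m jog '[{"wx":0,"wy":0,"wz":0,"dx":0,"dy":0,"dz":-0.008,"hand":1},{"wx":0,"wy":0,"wz":0,"dx":0,"dy":0,"dz":0,"hand":1}]'|grep -E "pos|contact"
python3 -m jog '[{"wx":0,"wy":0,"wz":0,"dx":0,"dy":0,"dz":-0.006,"hand":1},{"wx":0,"wy":0,"wz":0,"dx":0,"dy":0,"dz":0,"hand":1}]'|grep -E "pos|contact"
```

```text
tool_pos: [0.5187, 0.1734, -0.006]
contact_force: [0.4, -0.3, -1.6]
tool_pos: [0.5199, 0.1759, -0.0067]
contact_force: [-0.2, 0.6, -0.5]
tool_pos: [0.5196, 0.1768, -0.0084]
contact_force: [-0.6, -0.7, -0.6]
```

```bash
python3 -m jog '[{"wx":0,"wy":0,"wz":0,"dx":0,"dy":0,"dz":-0.006,"hand":1},{"wx":0,"wy":0,"wz":0,"dx":0,"dy":0,"dz":0,"hand":1}]'|grep -E "pos|contact"
python3 -m jog '[{"wx":0,"wy":0,"wz":0,"dx":0,"dy":0,"dz":-0.004,"hand":1},{"wx":0,"wy":0,"wz":0,"dx":0,"dy":0,"dz":0,"hand":1}]'|grep -E "pos|contact"
python3 -m jog '[{"wx":0,"wy":0,"wz":0,"dx":0,"dy":0,"dz":-0.004,"hand":1},{"wx":0,"wy":0,"wz":0,"dx":0,"dy":0,"dz":0,"hand":1}]'|grep -E "pos|contact"
```

```text
tool_pos: [0.5193, 0.1771, -0.0103]
contact_force: [0.0, -0.2, -0.2]
tool_pos: [0.5193, 0.1771, -0.0109]
contact_force: [-0.4, -1.2, 3.9]
tool_pos: [0.5194, 0.1771, -0.011]
contact_force: [-2.6, -0.9, 13.2]
```

Touchdown at reported z ≈ -0.011. I relax the downward press, then slide to the rail.

```bash
python3 -m jog '[{"wx":0,"wy":0,"wz":0,"dx":0,"dy":0,"dz":0.003,"hand":1},{"wx":0,"wy":0,"wz":0,"dx":0.012,"dy":0.001,"dz":0,"hand":1},{"wx":0,"wy":0,"wz":0,"dx":0.012,"dy":0.001,"dz":0,"hand":1}]'|grep -E "pos|contact"
python3 -m jog '[{"wx":0,"wy":0,"wz":0,"dx":0.008,"dy":0,"dz":0,"hand":1},{"wx":0,"wy":0,"wz":0,"dx":0,"dy":0,"dz":0,"hand":1}]'|grep -E "pos|contact"
python3 -m jog '[{"wx":0,"wy":0,"wz":0,"dx":0.006,"dy":0,"dz":0,"hand":1},{"wx":0,"wy":0,"wz":0,"dx":0,"dy":0,"dz":0,"hand":1}]'|grep -E "pos|contact"
```

```text
tool_pos: [0.52, 0.177, -0.0109]
contact_force: [-13.7, -1.1, 21.2]
tool_pos: [0.5226, 0.1772, -0.0109]
contact_force: [-10.6, -1.6, 17.5]
tool_pos: [0.5238, 0.1773, -0.011]
contact_force: [-11.8, -1.5, 18.3]
```

```bash
python3 -m jog '[{"wx":0,"wy":0,"wz":0,"dx":0.004,"dy":0,"dz":0.005,"hand":1},{"wx":0,"wy":0,"wz":0,"dx":0.004,"dy":0,"dz":0,"hand":1},{"wx":0,"wy":0,"wz":0,"dx":0,"dy":0,"dz":0,"hand":1}]'|grep -E "pos|contact"
python3 -m jog '[{"wx":0,"wy":0,"wz":0,"dx":0.008,"dy":0,"dz":0,"hand":1},{"wx":0,"wy":0,"wz":0,"dx":0,"dy":0,"dz":0,"hand":1}]'|grep -E "pos|contact"
python3 -m jog '[{"wx":0,"wy":0,"wz":0,"dx":0.006,"dy":0,"dz":0,"hand":1},{"wx":0,"wy":0,"wz":0,"dx":0,"dy":0,"dz":0,"hand":1}]'|grep -E "pos|contact"
```

```text
tool_pos: [0.5274, 0.1776, -0.0108]
contact_force: [-7.9, -0.8, 5.2]
tool_pos: [0.5274, 0.1775, -0.0108]
contact_force: [-10.5, 0.8, 9.3]
tool_pos: [0.5274, 0.1775, -0.0108]
contact_force: [-14.5, 0.7, 12.6]
```

Rail contact at x = 0.5274. Now the slide towards the stop.

```bash
python3 -m jog '[{"wx":0,"wy":0,"wz":0,"dx":-0.003,"dy":0.012,"dz":0.003,"hand":1},{"wx":0,"wy":0,"wz":0,"dx":0,"dy":0.012,"dz":0,"hand":1},{"wx":0,"wy":0,"wz":0,"dx":0,"dy":0,"dz":0,"hand":1}]'|grep -E "pos|contact"
python3 -m jog '[{"wx":0,"wy":0,"wz":0,"dx":-0.001,"dy":0.012,"dz":0,"hand":1},{"wx":0,"wy":0,"wz":0,"dx":0,"dy":0,"dz":0,"hand":1}]'|grep -E "pos|contact"
python3 -m jog '[{"wx":0,"wy":0,"wz":0,"dx":0,"dy":0.008,"dz":0,"hand":1},{"wx":0,"wy":0,"wz":0,"dx":0,"dy":0,"dz":0,"hand":1}]'|grep -E "pos|contact"
python3 -m jog '[{"wx":0,"wy":0,"wz":0,"dx":0,"dy":0.008,"dz":0,"hand":1},{"wx":0,"wy":0,"wz":0,"dx":0,"dy":0,"dz":0,"hand":1}]'|grep -E "pos|contact"
```

```text
tool_pos: [0.5272, 0.1776, -0.0107]
contact_force: [-10.8, -6.7, 10.1]
tool_pos: [0.5271, 0.1779, -0.0107]
contact_force: [-10.5, -11.1, 10.8]
tool_pos: [0.527, 0.1782, -0.0107]
contact_force: [-10.7, -14.1, 11.9]
tool_pos: [0.5269, 0.179, -0.0106]
contact_force: [-10.3, -15.0, 14.9]
```

```bash
python3 -m jog '[{"wx":0,"wy":0,"wz":0,"dx":-0.006,"dy":0,"dz":0.006,"hand":1},{"wx":0,"wy":0,"wz":0,"dx":0,"dy":0,"dz":0,"hand":1}]'|grep -E "pos|contact"
python3 -m jog '[{"wx":0,"wy":0,"wz":0,"dx":0,"dy":0.008,"dz":0,"hand":1},{"wx":0,"wy":0,"wz":0,"dx":0,"dy":0,"dz":0,"hand":1}]'|grep -E "pos|contact"
python3 -m jog '[{"wx":0,"wy":0,"wz":0,"dx":0,"dy":0.006,"dz":0,"hand":1},{"wx":0,"wy":0,"wz":0,"dx":0,"dy":0,"dz":0,"hand":1}]'|grep -E "pos|contact"
```

```text
tool_pos: [0.5268, 0.185, -0.0095]
contact_force: [-7.5, -4.6, -0.7]
tool_pos: [0.5268, 0.1864, -0.0099]
contact_force: [-7.7, -6.5, 0.1]
tool_pos: [0.5268, 0.1864, -0.01]
contact_force: [-7.0, -9.9, 1.5]
```

Stop reached at y≈0.1864. The block may be ~0.8 mm off the plate, so I press it down and then firm up both pushes.

```bash
python3 -m jog '[{"wx":0,"wy":0,"wz":0,"dx":0,"dy":0,"dz":-0.006,"hand":1},{"wx":0,"wy":0,"wz":0,"dx":0,"dy":0,"dz":0,"hand":1}]' 50|grep -E "pos|contact"
python3 -m jog '[{"wx":0,"wy":0,"wz":0,"dx":0,"dy":0,"dz":-0.004,"hand":1},{"wx":0,"wy":0,"wz":0,"dx":0,"dy":0,"dz":0,"hand":1}]'|grep -E "pos|contact"
python3 -m jog '[{"wx":0,"wy":0,"wz":0,"dx":0.008,"dy":0.008,"dz":0,"hand":1},{"wx":0,"wy":0,"wz":0,"dx":0,"dy":0,"dz":0,"hand":1}]'|grep -E "pos|contact"
```

```text
tool_pos: [0.5269, 0.1865, -0.0107]
contact_force: [-8.7, -9.5, 7.3]
tool_pos: [0.5269, 0.1864, -0.0108]
contact_force: [-10.9, -10.8, 17.5]
tool_pos: [0.5268, 0.1863, -0.0108]
contact_force: [-14.5, -13.1, 22.4]
```

```bash
python3 -m jog '[{"wx":0,"wy":0,"wz":0,"dx":0.006,"dy":0.012,"dz":0.006,"hand":1},{"wx":0,"wy":0,"wz":0,"dx":0,"dy":0,"dz":0,"hand":1}]'|grep -E "pos|contact"
python3 -m jog '[{"wx":0,"wy":0,"wz":0,"dx":0.006,"dy":0.012,"dz":0.002,"hand":1},{"wx":0,"wy":0,"wz":0,"dx":0,"dy":0,"dz":0,"hand":1}]'|grep -E "pos|contact"
python3 -m jog '[{"wx":0,"wy":0,"wz":0,"dx":0,"dy":0,"dz":0,"hand":1},{"wx":0,"wy":0,"wz":0,"dx":0,"dy":0,"dz":0,"hand":1}]'
python3 - <<'E'
from h import *
s=r.get_state();J=(.5188,.1668,.056)
d=Rz(-J[2])@(s["tool_pos"]-[J[0],J[1],0]);print("jig-frame tcp",d)
S=box(-.031,.031,-.004,.004,0,.037)
o=[]
for c in("scene","top"):
    u,v=np.int32(proj(c,place(np.array([[0,.02,.03]]),*J))[0])-[55,60]
    im=cv2.resize(r.snapshot(c)[v:v+110,u:u+110,::-1],None,fx=3.6,fy=3.6,interpolation=cv2.INTER_CUBIC)
    im=(255*(im/255.)**.6).astype(np.uint8)
    for P,col in((box(-.01,.03,-.01,.05,.012,.037),(0,0,255)),(box(-.035,.027,.05,.058,.018,.055),(0,255,0))):
        h=cv2.convexHull(((proj(c,place(P,*J))-[u,v]+.5)*3.6).astype(np.int32));cv2.polylines(im,[h],True,col,1)
    o.append(im)
cv2.imwrite("pics/c7.png",np.hstack(o))
E
```

```text
tool_pos: [0.5267, 0.1862, -0.0106]
contact_force: [-14.5, -16.9, 15.5]
tool_pos: [0.5267, 0.1861, -0.0105]
contact_force: [-17.4, -20.1, 17.0]
clock: 24.67
tool_pos: [0.5267, 0.1861, -0.0105]
eef_rot: [0.687, 0.726, -0.017, 0.002]
contact_force: [-16.6, -19.9, 16.7]
opening: 0.444
finger_force: 49.3
jig-frame tcp [ 0.0089508   0.01883701 -0.01050699]
```

View pics/c7.png

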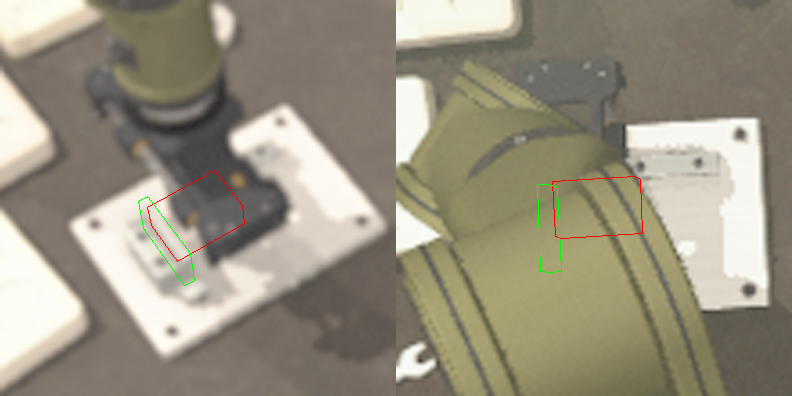

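The block sits within the red target outline, against the upright stop at (165,240) in the scene half. The tool leans about 2° under the push, so I turn it back upright to make sure the block is flat, keeping the pushes.

```bash
python3 -m jog '[{"wx":0.007,"wy":-0.005,"wz":0,"dx":0.002,"dy":0.002,"dz":0,"hand":1},{"wx":0.007,"wy":-0.005,"wz":0,"dx":0.002,"dy":0.002,"dz":0,"hand":1},{"wx":0,"wy":0,"wz":0,"dx":0,"dy":0,"dz":0,"hand":1}]'
python3 -c "
from plant import r;print(r.get_state()['eef_rot'],r.get_state()['moment'])"
```

```text
clock: 25.02
tool_pos: [0.5272, 0.1873, -0.0109]
eef_rot: [0.688, 0.725, 0.001, -0.001]
contact_force: [-16.6, -17.2, 13.9]
opening: 0.447
finger_force: 49.6
[ 6.88237498e-01  7.25484779e-01  8.22943776e-04 -5.51660635e-04] [-3.98160005  3.41805549  0.30271402]
```

```bash
python3 -m jog '[{"wx":0.003,"wy":-0.002,"wz":0.001,"dx":0.004,"dy":0.01,"dz":0.002,"hand":1},{"wx":0,"wy":0,"wz":0,"dx":0,"dy":0,"dz":0,"hand":1},{"wx":0,"wy":0,"wz":0,"dx":0,"dy":0,"dz":0,"hand":1}]'
python3 -m jog '[{"wx":0,"wy":0,"wz":0,"dx":0,"dy":0,"dz":0,"hand":1},{"wx":0,"wy":0,"wz":0,"dx":0,"dy":0,"dz":0,"hand":1},{"wx":0,"wy":0,"wz":0,"dx":0,"dy":0,"dz":0,"hand":1},{"wx":0,"wy":0,"wz":0,"dx":0,"dy":0,"dz":0,"hand":1}]'
```

```text
clock: 25.27
tool_pos: [0.5274, 0.1875, -0.011]
eef_rot: [0.688, 0.726, 0.002, -0.0]
contact_force: [-16.2, -21.5, 15.5]
opening: 0.452
finger_force: 49.6
clock: 25.6
tool_pos: [0.5274, 0.1875, -0.0109]
eef_rot: [0.688, 0.726, 0.002, -0.0]
contact_force: [-16.2, -21.5, 16.1]
opening: 0.447
finger_force: 49.6
```

Steady, upright, firm on both faces. Handing in.

```bash
python3 -c "
from plant import r;print(r.finish_job())"
```

```text
the job is handed in; nothing more can be done
None
```

I handed the job in with the stop swung upright and the block flat on the plate, held at about 50 N grip and pressed about 16 N towards the rail and 21 N towards the stop. One risk is a 56 N finger touchdown on the jig plate while I was finding that the real fingertips sit about 34 mm above the reported TCP.

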